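# Tip the grinding balls out of the loaded canisters

## Task

Some of the four lidded aluminium canisters hold a steel grinding ball, which shows only in their weight. Set each loaded canister on the step of the tipping station, hinge side towards the tray, and tip it over the lip into the tray, so that its ball rolls into the gutter; leave the tipped canisters lying in the tray. Leave the empty ones standing upright in the places where they stood, and do not knock the other things on the bench about.

Things in the scene. Friction and masses are not known exactly. Their poses are not given: they have to be found in the camera images.
- can1: opaque aluminium canister, square 56 x 56, 120 tall, walls 3, flat sides free to grip; origin: centre of underside, z up. White flap lid (top 125, hinge roll and tab up to 129), shut by its own weight, hinged along the +x edge (dark roll; grey tab at -x), swings open up to 80 degrees. Empty 0.18 to 0.23 kg; with a ball 0.44 to 0.49 kg. All four look alike; which are loaded changes each time
- can2: another such canister, the same as can1 in look, size, axes and possible weights; the name says nothing about whether it is loaded
- can3: another such canister, the same as can1 in look, size, axes and possible weights; the name says nothing about whether it is loaded
- can4: another such canister, the same as can1 in look, size, axes and possible weights; the name says nothing about whether it is loaded
- station: fixed grey tipping station, 318 x 210 (x from -150 to 168, y), origin on the bench, z up, x roughly away from the robot: first the step, then the lip, the tray, the stop bar and the gutter. The tray's rubber floor slopes from z 36 at the lip down to z 13 at x 110. Side walls at y +-102, divider (5 thick) along the tray at y 0, end wall at x 165, tops at z 78
- step (a point): centre of the step's flat top, 75 x 210 (x, y), 70 above the bench, its axes as the station; room for two canisters side by side (y -52 and +52), one before each half of the tray. A canister standing here and pushed towards +x near its top turns over the lip and falls into the tray
- lip (a point): top centre of the steel lip between step and tray, 8 thick, 210 long, 10 above the step. A canister tipped over it with its hinge on the +x side (tray side) comes to lie mouth lowest, the flap falls open onto the tray floor by itself and the ball (steel, 40 diameter, 0.263 kg) rolls down the tray into the gutter
- bar (a point): top centre of the steel stop bar across the tray's end, 8 thick, 16 high, its top 84 above the bench; balls roll beneath it into the gutter, canisters stay on the tray's side
- bottle: clear glass bottle with red cap, round, 62 diameter, 125 tall; bystander, loose, origin at the centre of its underside
- tipbox: blue box with clear cover, 72 x 62 (its x and y), 75 tall; bystander, loose, origin at the centre of its underside
- beaker: glass beaker, 70 diameter, 85 tall; bystander, loose, origin at the centre of its underside
- jar: amber jar, 68 diameter, 85 tall; bystander, loose, origin at the centre of its underside
- gutter: flat steel gutter floor, x 111 to 163 and y -100 to 100 in the station's axes, top 4 above the bench; same origin and axes as the station. Balls collect here

How it is judged (in metres and radians):
At the end, for the whole second after the job is handed in: All balls rest in the gutter (it carries over 4 N). The canisters that held one lie tipped (over 69 deg) in the station, underside centres within x -140..165, y +-120 mm of its origin; the empty ones stand upright (6 deg) within 40 mm of their starting places; canisters at rest (contact force between gutter and anything else above 4 N and ((angle between each of can1, can2's own z axis and vertical below 0.1 rad and distance of each of can1, can2 from where it was at the start of the episode below 0.04 m and angle between each of can3, can4's own z axis and vertical above 1.2 rad and x of can3 in the frame of station between -0.14 and 0.165 m and y of can3 in the frame of station between -0.12 and 0.12 m and x of can4 in the frame of station between -0.14 and 0.165 m and y of can4 in the frame of station between -0.12 and 0.12 m) or (angle between each of can1, can3's own z axis and vertical below 0.1 rad and distance of each of can1, can3 from where it was at the start of the episode below 0.04 m and angle between each of can2, can4's own z axis and vertical above 1.2 rad and x of can2 in the frame of station between -0.14 and 0.165 m and y of can2 in the frame of station between -0.12 and 0.12 m and x of can4 in the frame of station between -0.14 and 0.165 m and y of can4 in the frame of station between -0.12 and 0.12 m) or (angle between each of can1, can4's own z axis and vertical below 0.1 rad and distance of each of can1, can4 from where it was at the start of the episode below 0.04 m and angle between each of can2, can3's own z axis and vertical above 1.2 rad and x of can2 in the frame of station between -0.14 and 0.165 m and y of can2 in the frame of station between -0.12 and 0.12 m and x of can3 in the frame of station between -0.14 and 0.165 m and y of can3 in the frame of station between -0.12 and 0.12 m) or (angle between each of can1, can4's own z axis and vertical above 1.2 rad and x of can1 in the frame of station between -0.14 and 0.165 m and y of can1 in the frame of station between -0.12 and 0.12 m and angle between each of can2, can3's own z axis and vertical below 0.1 rad and distance of each of can2, can3 from where it was at the start of the episode below 0.04 m and x of can4 in the frame of station between -0.14 and 0.165 m and y of can4 in the frame of station between -0.12 and 0.12 m) or (angle between each of can1, can3's own z axis and vertical above 1.2 rad and x of can1 in the frame of station between -0.14 and 0.165 m and y of can1 in the frame of station between -0.12 and 0.12 m and angle between each of can2, can4's own z axis and vertical below 0.1 rad and distance of each of can2, can4 from where it was at the start of the episode below 0.04 m and x of can3 in the frame of station between -0.14 and 0.165 m and y of can3 in the frame of station between -0.12 and 0.12 m) or (angle between each of can1, can2's own z axis and vertical above 1.2 rad and x of can1 in the frame of station between -0.14 and 0.165 m and y of can1 in the frame of station between -0.12 and 0.12 m and x of can2 in the frame of station between -0.14 and 0.165 m and y of can2 in the frame of station between -0.12 and 0.12 m and angle between each of can3, can4's own z axis and vertical below 0.1 rad and distance of each of can3, can4 from where it was at the start of the episode below 0.04 m)) and linear speed of each of can1, can2, can3, can4 below 0.03 m/s); the robot touches nothing.
It fails at once if a bystander (bottle, tip box, beaker or jar) is knocked over or pushed more than 30 mm (distance of any of bottle, tipbox, beaker, jar from where it was at the start of the episode above 0.03 m or angle between any of bottle, tipbox, beaker, jar's own z axis and vertical above 0.35 rad).
It fails at once if an empty canister is tipped as well (more canisters tipped than hold a ball) (angle between each of can1, can2, can3's own z axis and vertical above 0.9 rad or angle between each of can1, can2, can4's own z axis and vertical above 0.9 rad or angle between each of can1, can3, can4's own z axis and vertical above 0.9 rad or angle between each of can2, can3, can4's own z axis and vertical above 0.9 rad).
It fails at once if a canister is tipped over away from the tipping station ((angle between can1's own z axis and vertical above 0.9 rad and horizontal distance between can1 and station above 0.26 m) or (angle between can2's own z axis and vertical above 0.9 rad and horizontal distance between can2 and station above 0.26 m) or (angle between can3's own z axis and vertical above 0.9 rad and horizontal distance between can3 and station above 0.26 m) or (angle between can4's own z axis and vertical above 0.9 rad and horizontal distance between can4 and station above 0.26 m)).
It also fails if it takes over 72 s, if anything falls off the work surface, if the arm or the gripper's body presses on something with over 40 N, if the wrist force passes 120 N, or if a joint passes its speed limit or range.

## Robot

A 6-joint arm with a two-finger parallel gripper is mounted at the origin on the work surface. World frame = base frame: x ahead of the robot, y to its left, z up, the work surface at z = 0. Lengths are in m, angles in degrees, forces in N, time in s.
With the tool pointing down it reaches from about 0.25 to 0.725 m from the base axis. Payload 9.7 kg.
Tool frame: the origin (TCP) lies midway between the tips of the shut fingers; the grasp point (between the pads) lies 19 mm behind it; z points along the fingers, y is the direction in which the jaws open and shut (so a half turn about z gives the same grasp; the last joint's range is limited). The gripper opens to 85 mm and grips with 20 to 120 N. Pads are 22 mm wide; open, the fingers measure 114 mm over their backs; the gripper's body (76 mm by 85 mm) begins 54 mm behind the grasp point. The pads swing forward as they close: fully open they stand 13 mm farther back than shut.
Start: joints at [-67.552, 4.979, 10.078, 95.1, 0, 90], TCP at [0.21, -0.508, 0.231] pointing down, gripper open.
Joint ranges: [-179.16, 179.16], [-48.56, 103.87], [-65.8, 70.77], [-126.05, 130.52], [-82.76, 87.17], [-180, 180]. Speed limits (degrees/s): [127.2, 127.2, 147.25, 180, 180, 180].

## Interface

Orientations are given as [roll, pitch, yaw] about the fixed x, y, z axes, in that order (R = Rz(yaw) Ry(pitch) Rx(roll)).
In Python, from workcell import bot, camera, recognise gives the robot as it stands. The module is installed in compiled form; this text tells all that it offers.
- The arm moves only by the tool apply_moves, never from a script. Its argument "targets" is one flat list of numbers, 7 for each row, row after row: the shift along the world's x, y, z in units of 30 mm (1.0 is 30 mm), then the turn, a rotation vector about the world's x, y, z in units of 6 degrees (1.0 is 6 degrees), then the opening, from 0 (shut) to 1 (fully open). A call has 1 to 5 rows; each row is the pose to reach, as a shift and turn from the pose commanded when the call began; what a row does not reach only later rows make up. A row lasts 1/10 s, in which the tool goes at most 50 mm and 8.59 degrees, less where a joint would pass 70% of its speed; a pose out of reach is approached as far as the arm can. A call with a gripper value outside its range is refused whole. The fingers move at their own pace and stop on an object; "newtons" is the grip in N (left out, the last holds). Time passes only in rows, so rows that repeat a pose let the fingers close. It gives the time, the measured TCP pose, the force and the opening at its end, in the units of the state.
- bot.get_obs(): the state, without advancing time (a new reading comes with each control period).
- camera(name): name is "side" or "top" or "wrist"; returns a dict with "img" (384x512x3 uint8, red, green, blue), "intrinsics" (3x3 intrinsics, pixels), "origin" and "rotation" of the camera in the world. Camera axes: x right, y up, looking along -z (the intrinsics and any distortion apply to the point x, -y, -z); pixel columns grow to the right and rows downward; lengths in m; the calibration is good to about 2 mm. The wrist camera is an equidistant fisheye: a pixel r from the principal point sees the ray r / f radians off the axis. A picture is of the moment at which its call begins. There is no depth.
- bot.job_done(): hands the job in, once; it reports no verdict.
Trained networks look in the newest picture that a camera, given by its name, has taken for a name from the list of things; names that differ only in an ending like _2 or _b are one class to them, and where a whole thing is asked for, a point or a joint stands for the part that bears it (a point fixed in the world has none). Each returns a list of dicts, best first, with "conf" (0 to 1); they miss things now and then, are a little off and sometimes report something else, mostly with a low value. They report only what shows in the picture. A call takes as long as a camera call.
- recognise(query, camera): "box" ([left, top, right, bottom] in pixels, round what is visible of it).
The state is a dict: "time": time; "q": joint angles; "qd": joint speeds; "joint_efforts": joint torques, N m; "ee_pos": TCP position; "tcp_rot": TCP orientation; "wrist_force": force on the tool from outside, world axes, zero at the start; "torque": the same for the moment, N m; "opening": finger opening in m.
Only numpy, scipy, OpenCV 4.12 (cv2) and the standard library are available. Lean on these libraries where they do the work, as an engineer would, in place of code of your own. Each camera call takes 0.05 s, during which the arm holds its last target.

## Working session

There is one attempt and no reset: what is moved stays moved. The work goes in short steps, Python scripts to look and compute and a tool call to move; the robot and the scene stay as the last step left them, time stands still between calls to the robot, and variables do not carry over. Pictures are saved under pics/ and viewed, and the job is handed in when it is done.

Besides the shell and the picture viewer there is one more tool, called by a JSON object that holds its "fn" and its "kwargs". apply_moves: Moves the arm, as the interface text tells. Its arguments: {"type":"object","properties":{"targets":{"type":"array"},"newtons":{"type":"number"}},"required":["targets"]}

```bash
mkdir -p pics; ls
cat > h.py <<'E'
import numpy as np, cv2
from workcell import bot, camera, recognise
def snap(name,fn):
    c=camera(name); cv2.imwrite('pics/'+fn,cv2.cvtColor(c['img'],cv2.COLOR_RGB2BGR)); return c
def ray(c,u,v):
    K=np.array(c['intrinsics']); R=np.array(c['rotation'])
    d=np.array([(u-K[0,2])/K[0,0],-(v-K[1,2])/K[1,1],-1.])
    return np.array(c['origin']),R@d
def atz(c,u,v,z):
    o,d=ray(c,u,v); return o+d*(z-o[2])/d[2]
def proj(c,p):
    K=np.array(c['intrinsics']); R=np.array(c['rotation'])
    q=R.T@(np.array(p)-np.array(c['origin'])); 
    return K[0,0]*q[0]/-q[2]+K[0,2], K[1,1]*-q[1]/-q[2]+K[1,2]
E
python3 - <<'E'
from h import *
print(bot.get_obs())
for n in ['top','side']:
    c=snap(n,n+'0.png'); print(n,np.round(c['intrinsics'],1).tolist(),np.round(c['origin'],3),np.round(c['rotation'],3).tolist())
    for q in ['can1','station','bottle','tipbox','beaker','jar','gutter']:
        print(q,[(np.round(r['box'],1).tolist(),round(r['conf'],2)) for r in recognise(q,n)])
E
```

```text
pics
{'time': 0.0, 'q': array([-6.75506956e+01,  5.01283802e+00,  1.00320673e+01,  9.50982831e+01,
       -1.96557053e-03,  9.00016800e+01]), 'qd': array([-0.11792086,  0.03731921, -0.02328065,  0.04050685,  0.05592906,
       -0.05110976]), 'joint_efforts': array([-5.08248813e-04, -5.20383561e+01,  4.64807832e+01,  1.62120117e-02,
       -1.06349121e-04, -1.33168083e-05]), 'ee_pos': array([ 0.20992849, -0.50810889,  0.23054501]), 'tcp_rot': array([-1.79920946e+02,  1.96788664e-03,  2.24476271e+01]), 'wrist_force': array([0.38418869, 0.11256182, 0.16010433]), 'torque': array([ 0.01949524, -0.00209448,  0.01421435]), 'opening': 0.08509433972689932}
top [[412.5, 0.0, 256.5], [0.0, 412.5, 196.2], [0.0, 0.0, 1.0]] [0.341 0.01  1.33 ] [8.855, -0.542, -89.151]
can1 [([318.1, 176.4, 351.1, 201.9], 0.85), ([159.2, 236.7, 185.3, 254.9], 0.78), ([160.6, 177.9, 188.1, 209.9], 0.73), ([366.1, 207.6, 396.5, 235.2], 0.57)]
station [([221.8, 132.8, 288.9, 232.5], 0.84), ([160.8, 177.5, 189.3, 205.7], 0.29)]
bottle [([121.0, 203.7, 151.1, 220.6], 0.64), ([217.1, 132.9, 287.2, 238.4], 0.29)]
tipbox [
[... 240 characters left out ...]
0, 420.6, 199.7], [0.0, 0.0, 1.0]] [0.093 0.648 0.895] [43.559, 0.955, -147.526]
can1 [([162.6, 239.4, 206.9, 294.1], 0.84), ([269.1, 124.3, 296.2, 170.2], 0.77), ([320.1, 115.3, 342.8, 158.7], 0.74), ([223.7, 267.2, 257.4, 324.5], 0.65), ([160.0, 154.9, 301.7, 265.0], 0.16)]
station [([158.8, 150.6, 300.3, 263.0], 0.83)]
bottle [([155.8, 300.1, 189.4, 344.9], 0.8)]
tipbox [([318.0, 155.6, 350.8, 190.9], 0.71)]
beaker [([96.2, 278.0, 131.5, 322.6], 0.98), ([163.7, 238.6, 204.2, 295.3], 0.71), ([162.0, 153.6, 296.7, 264.4], 0.34)]
jar [([274.0, 105.7, 293.9, 127.3], 0.74), ([155.1, 299.5, 189.4, 343.1], 0.28)]
gutter [([184.1, 175.8, 218.7, 209.2], 0.54), ([321.6, 113.3, 341.8, 156.5], 0.39)]
```

```bash
sed -i "s/R=np.array(c\['rotation'\])/R=Rm(c)/" h.py
cat >> h.py <<'E'
from scipy.spatial.transform import Rotation as Ro
def Rm(c): return Ro.from_euler('xyz',np.array(c['rotation']),degrees=True).as_matrix()
E
python3 - <<'E'
import cv2
for n,(a,b,c,d) in {'top':(100,110,410,270),'side':(80,90,370,360)}.items():
    i=cv2.imread(f'pics/{n}0.png')[b:d,a:c]; s=min(800/(c-a),600/(d-b)); i=cv2.resize(i,None,fx=s,fy=s,interpolation=cv2.INTER_CUBIC); cv2.imwrite(f'pics/{n}0z.png',i[:600,:800]); print(s)
E
```

```text
2.5806451612903225
2.2222222222222223
```

View pics/top0z.png

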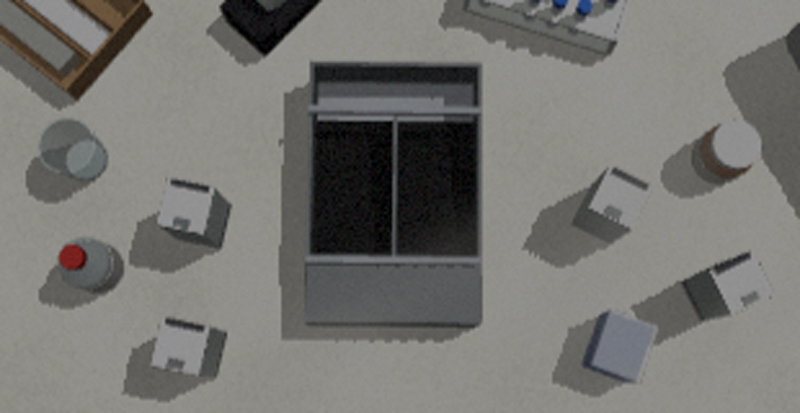

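View pics/side0z.png

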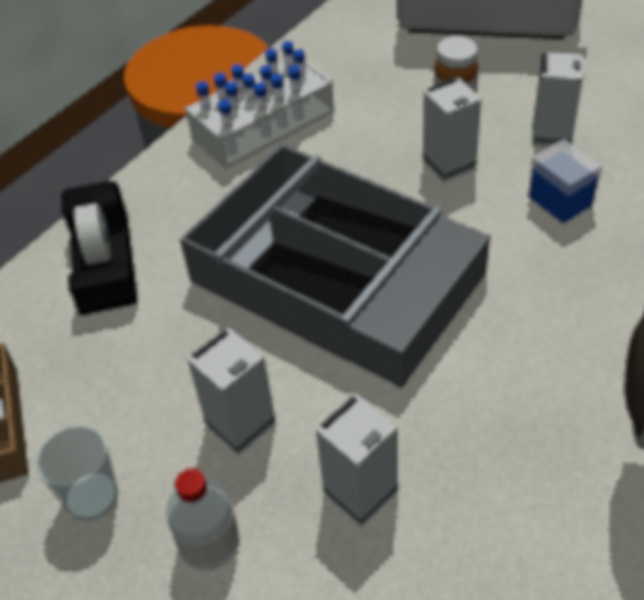

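Run:
```python
import cv2,numpy as np
im=cv2.imread('pics/top0.png')
B=[(155,170,200,215),(155,225,200,270),(310,165,355,210),(360,200,405,245),(210,125,300,245)]
o=[cv2.resize(im[b:d,a:c],(380,290) if k<4 else (380,507),interpolation=cv2.INTER_CUBIC) for k,(a,b,c,d) in enumerate(B)]
o=[cv2.resize(im[b:d,a:c],(290,290),interpolation=cv2.INTER_CUBIC) for (a,b,c,d) in B[:4]]
cv2.imwrite('pics/cans.png',np.vstack([np.hstack(o[:2]),np.hstack(o[2:])]))
a,b,c,d=B[4]; i=cv2.resize(im[b:d,a:c],None,fx=5,fy=5,interpolation=cv2.INTER_CUBIC); cv2.imwrite('pics/st.png',i)
```

```text
(no output)
```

View pics/cans.png

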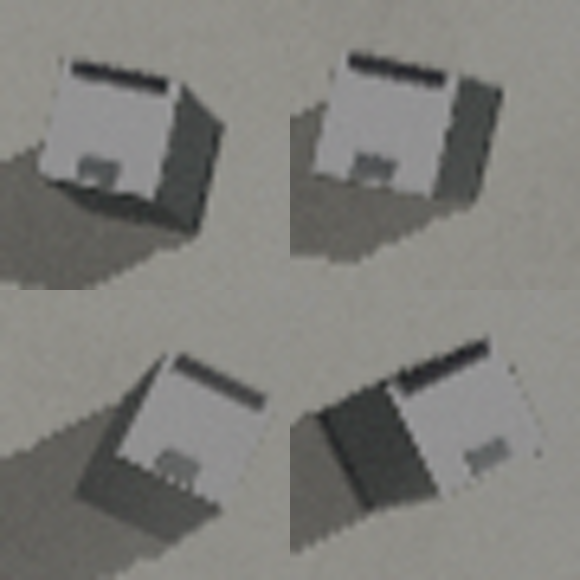

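View pics/st.png

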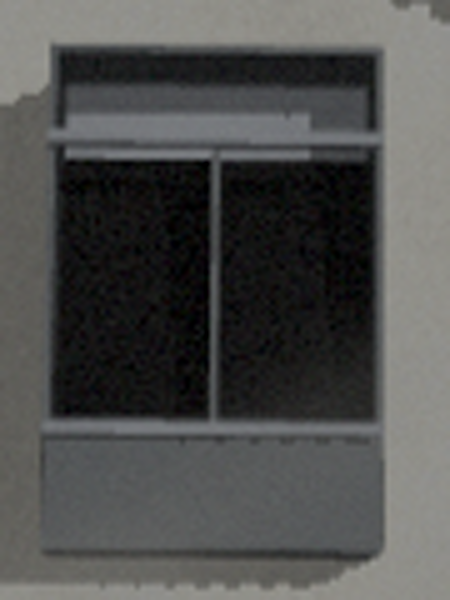

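```bash
cat > fit.py <<'E'
from h import *
from scipy.optimize import least_squares
top=camera('top'); side=camera('side')
s=290/45
C={'A':((155,170),[(64,62),(182,88),(157,200),(40,178)]),
'B':((155,225),[(46,55),(170,78),(147,197),(23,178)]),
'C':((310,165),[(168,65),(272,105),(220,215),(118,165)]),
'D':((360,200),[(95,95),(200,48),(250,163),(148,203)])}
res={}
for k,((a,b),pts) in C.items():
    P=np.array([atz(top,(u+.5)/s-.5+a,(v+.5)/s-.5+b,.125)[:2] for u,v in pts])
    # order TL,TR,BR,BL : image up=+x local => TL=(+,+y),TR=(+,-),BR=(-,-),BL=(-,+)
    L=np.array([(28,28),(28,-28),(-28,-28),(-28,28)])/1000
    f=lambda p:((L@np.array([[np.cos(p[2]),np.sin(p[2])],[-np.sin(p[2]),np.cos(p[2])]])+p[:2])-P).ravel()
    r=least_squares(f,[*P.mean(0),0]); res[k]=r.x
    print(k,np.round(r.x[:2]*1000,1),round(np.degrees(r.x[2]),1),'resid mm',np.round(r.fun*1000,1))
# station: outline corners
S=lambda u,v,z:atz(top,(u+.5)/5-.5+210,(v+.5)/5-.5+125,z)
for nm,u,v,z in [('endL',52,46,.078),('endR',382,46,.078),('lipL',43,429,.08),('lipR',384,429,.08),('barL',48,138,.084),('barR',384,138,.084),('stepL',41,552,.07),('stepR',382,554,.07)]:
    print(nm,np.round(S(u,v,z)*1000,1))
np.save('cans.npy',np.array([res[k] for k in 'ABCD']))
E
python3 fit.py
```

```text
A [543.8 252. ] -10.0 resid mm [ 0.2 -0.3  1.7 -0.7 -1.2 -0.1 -0.7  1.1]
B [384.4 251. ] -8.4 resid mm [-0.1 -0.7  1.2  0.3 -0.9  0.4 -0.3 -0. ]
C [ 564.5 -246. ] -24.8 resid mm [ 3.3  1.9 -2.1 -1.  -1.1 -2.6 -0.2  1.6]
D [ 466.9 -381.9] 23.3 resid mm [ 0.5  1.4  0.2 -1.1  1.2 -2.3 -2.   2. ]
endL [733.4 118.5  78. ]
endR [737.1 -89.1  78. ]
lipL [490.7 116.9  80. ]
lipR [494.  -91.1  80. ]
barL [672.2 118.8  84. ]
barR [675.9 -90.1  84. ]
stepL [416.5 116.8  70. ]
stepR [418.5 -91.   70. ]
```

```bash
cat > ov.py <<'E'
from h import *
top=camera('top'); side=camera('side')
P=np.load('cans.npy')
def T(p,l): 
    c,s=np.cos(p[2]),np.sin(p[2]); return [p[0]+c*l[0]-s*l[1],p[1]+s*l[0]+c*l[1],l[2]]
st=[.566,.0135,np.radians(1.0)]
segs=[]
for p in P:
    q=[(.028,.028),(.028,-.028),(-.028,-.028),(-.028,.028)]
    for i in range(4):
        a,b=q[i],q[(i+1)%4]
        segs+= [(T(p,(*a,.125)),T(p,(*b,.125))),(T(p,(*a,0)),T(p,(*b,0))),(T(p,(*a,0)),T(p,(*a,.125)))]
for x,z in [(-.150,.07),(-.075,.08),(-.067,.08),(.168,.078)]:
    segs.append((T(st,(x,.105,z)),T(st,(x,-.105,z))))
for y in (.105,-.105): segs.append((T(st,(-.15,y,.07)),T(st,(.168,y,.078))))
for n,c,(a,b,cc,d) in [('top',top,(100,110,410,270)),('side',side,(80,90,370,360))]:
    s=min(800/(cc-a),600/(d-b)); i=cv2.cvtColor(c['img'],cv2.COLOR_RGB2BGR)[b:d,a:cc]; i=cv2.resize(i,None,fx=s,fy=s,interpolation=cv2.INTER_CUBIC)
    f=lambda p:tuple(int(round((w+.5-o)*s)) for w,o in zip(proj(c,p),(a,b)))
    for p,q in segs: cv2.line(i,f(p),f(q),(0,255,0),1)
    cv2.imwrite(f'pics/ov_{n}.png',i[:600,:800])
E
python3 ov.py
```

```text
(no output)
```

View pics/ov_top.png

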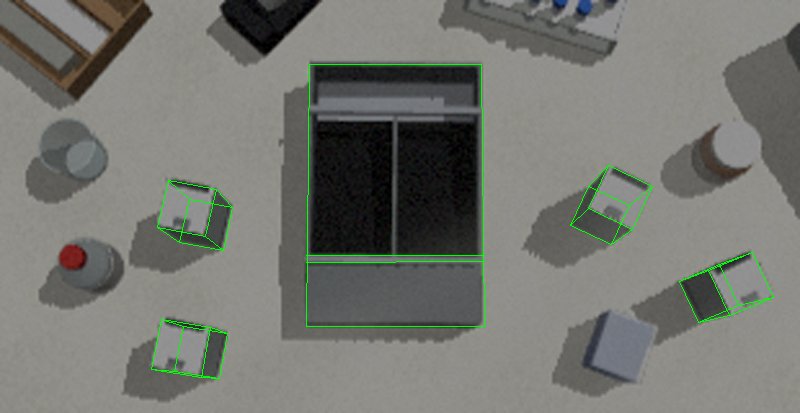

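View pics/ov_side.png

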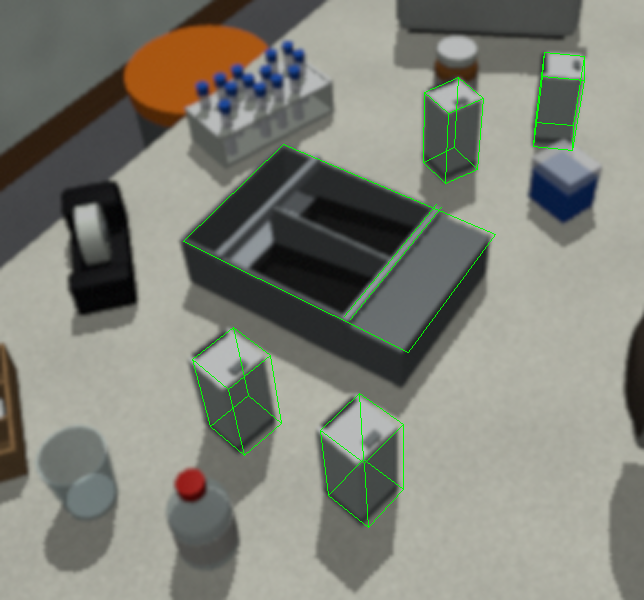

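Run:
```python
from h import *
top=camera('top'); side=camera('side')
# centre via boxes: side bottom centre & top centre at mid height
for n,bt,h in [('bottle',(121,203.7,151.1,220.6),.07),('tipbox',(328.2,230.8,357.6,259.4),.0375),('beaker',(115.4,155.5,142.2,180),.042),('jar',(368.3,153.3,394.9,183.9),.042)]:
    print(n,np.round(atz(top,(bt[0]+bt[2])/2,(bt[1]+bt[3])/2,h)*1000))
# side shift check of can lid centres
for p,(u,v) in zip(np.load('cans.npy'),[(228/2.2222+80,362/2.2222+90),(358/2.2222+80,430/2.2222+90),(452/2.2222+80,96/2.2222+90),(562/2.2222+80,64/2.2222+90)]):
    print(np.round(p*1000),np.round(atz(side,u,v,.127)*1000))
```

```text
bottle [483. 369.  70.]
tipbox [ 393. -271.   38.]
beaker [627. 409.  42.]
jar [ 638. -399.   42.]
[ 544.  252. -175.] [539. 260. 127.]
[ 384.  251. -147.] [383. 257. 127.]
[ 564. -246. -432.] [ 561. -239.  127.]
[ 467. -382.  407.] [ 467. -380.  127.]
```

{"fn": "apply_moves", "kwargs": {"targets": [1.5, 0.7, 0, 0, 0, 0, 1, 3, 1.4, 0, 0, 0, 0, 1, 4.5, 2.1, 0, 0, 0, 0.1, 1, 6, 2.8, 0, 0, 0, 0.2, 1, 7.5, 3.6, 0, 0, 0, 0.2, 1], "newtons": 40}}

```text
time: 1.6
ee_pos: [0.4358, -0.3998, 0.2313]
tcp_rot: [180.0, -0.0, 23.7]
wrist_force: [0.1, -0.6, 0.5]
opening: 0.0856
```

{"fn": "apply_moves", "kwargs": {"targets": [1.07, 0.63, 0, 0, 0, 0, 1, 1.07, 0.63, 0, 0, 0, 0, 1]}}

```text
time: 1.8
ee_pos: [0.4697, -0.3793, 0.2304]
tcp_rot: [-179.9, -0.0, 23.9]
wrist_force: [-0.5, -0.7, -0.2]
opening: 0.0856
```

Run:
```python
from h import *
c=snap('wrist','w1.png'); print(c['intrinsics'],c['origin'],c['rotation'])
# project expected lid corners with fisheye
K=np.array(c['intrinsics']);R=Rm(c)
def pf(p):
    q=R.T@(np.array(p)-c['origin']); v=np.array([q[0],-q[1],-q[2]]); r=np.hypot(v[0],v[1]); t=np.arctan2(r,v[2]); return K[0,0]*t*v[0]/r+K[0,2],K[1,1]*t*v[1]/r+K[1,2]
i=cv2.imread('pics/w1.png')
x,y,a=.467,-.381,np.radians(24)
pts=[pf([x+np.cos(a)*l-np.sin(a)*m,y+np.sin(a)*l+np.cos(a)*m,.125]) for l,m in [(.028,.028),(.028,-.028),(-.028,-.028),(-.028,.028)]]
cv2.polylines(i,[np.int32(np.round(pts))],True,(0,255,0),1)
cv2.imwrite('pics/w1o.png',i)
```

```text
[[297.31863964   0.         254.96280176]
 [  0.         297.31863964 188.8723895 ]
 [  0.           0.           1.        ]] [ 0.53807875 -0.34798401  0.37227314] [-17.18230912   0.16278399 -66.10266266]
```

View pics/w1o.png

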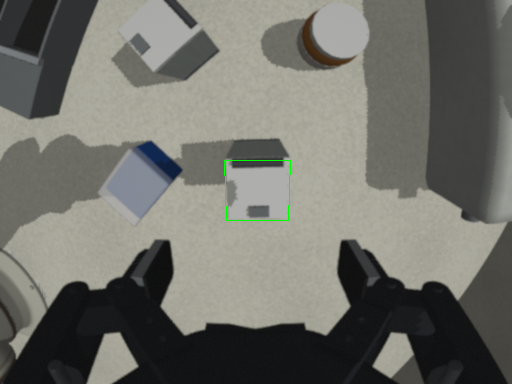

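{"fn": "apply_moves", "kwargs": {"targets": [0, 0, -1.6, 0, 0, 0, 1, 0, 0, -3.2, 0, 0, 0, 1, -0.05, -0.05, -4.5, 0, 0, 0, 1, -0.05, -0.05, -5, 0, 0, 0, 1, -0.05, -0.05, -5, 0, 0, 0, 0]}}

```text
time: 2.35
ee_pos: [0.4633, -0.3832, 0.0797]
tcp_rot: [-179.8, 0.1, 23.6]
wrist_force: [-0.2, 0.0, 0.8]
opening: 0.0732
```

{"fn": "apply_moves", "kwargs": {"targets": [0, 0, 0, 0, 0, 0, 0, 0, 0, 0, 0, 0, 0, 0, 0, 0, 0, 0, 0, 0, 0, 0, 0, 0, 0, 0, 0, 0]}}

```text
time: 2.75
ee_pos: [0.4657, -0.3843, 0.0839]
tcp_rot: [179.8, -0.1, 23.6]
wrist_force: [-0.6, 0.2, 7.1]
opening: 0.056
```

{"fn": "apply_moves", "kwargs": {"targets": [0, 0, 0.5, 0, 0, 0, 0, 0, 0, 1, 0, 0, 0, 0, 0, 0, 1, 0, 0, 0, 0, 0, 0, 1, 0, 0, 0, 0, 0, 0, 1, 0, 0, 0, 0]}}

```text
time: 3.25
ee_pos: [0.4646, -0.3832, 0.1107]
tcp_rot: [-180.0, 0.0, 23.6]
wrist_force: [0.1, 0.7, -5.5]
opening: 0.0556
```

{"fn": "apply_moves", "kwargs": {"targets": [0, 0, 0, 0, 0, 0, 0, 0, 0, 0, 0, 0, 0, 0]}}

```text
time: 3.45
ee_pos: [0.4645, -0.3832, 0.1107]
tcp_rot: [-180.0, 0.0, 23.6]
wrist_force: [0.2, 0.6, -4.5]
opening: 0.0559
```

{"fn": "apply_moves", "kwargs": {"targets": [0, 0, 1.5, 0, 0, 0, 0, 0, 0.8, 2.9, 0, 0, 0, 0, 0, 2.3, 3, 0, 0, -0.6, 0, -0.1, 3.9, 3, 0, 0, -1.3, 0, -0.1, 5.5, 3, 0, 0, -2, 0]}}

```text
time: 3.95
ee_pos: [0.4613, -0.217, 0.2014]
tcp_rot: [180.0, -0.0, 11.4]
wrist_force: [1.0, 0.0, -3.6]
opening: 0.0561
```

{"fn": "apply_moves", "kwargs": {"targets": [0, 1.5, 0, 0, 0, -0.6, 0, 0, 3, 0, 0, 0, -1.2, 0, -0.1, 4.5, 0, 0, 0, -1.7, 0, -0.1, 5.6, 0, 0, 0, -1.77, 0, -0.1, 6, 0, 0, 0, -1.77, 0]}}

```text
time: 4.45
ee_pos: [0.4584, -0.0357, 0.2014]
tcp_rot: [-180.0, -0.0, 1.2]
wrist_force: [-0.7, 0.5, -5.0]
opening: 0.056
```

{"fn": "apply_moves", "kwargs": {"targets": [0, 0, 0, 0, 0, 0, 0, 0, 0, 0, 0, 0, 0, 0]}}

```text
time: 4.65
ee_pos: [0.4588, -0.0388, 0.2012]
tcp_rot: [180.0, 0.0, 1.1]
wrist_force: [0.4, 0.3, -4.3]
opening: 0.0556
```

```bash
cat > wv.py <<'E'
from h import *
import sys
c=snap('wrist',sys.argv[1]+'.png'); o=bot.get_obs(); print(np.round(o['ee_pos'],4),np.round(o['tcp_rot'],1),np.round(o['wrist_force'],1),o['time'])
E
python3 wv.py w2
python3 - <<'E'
from h import *
c=snap('side','s2.png'); i=cv2.imread('pics/s2.png')[100:300,120:340]; cv2.imwrite('pics/s2.png',cv2.resize(i,None,fx=3,fy=3,interpolation=2)[:600])
E
```

```text
[ 0.4588 -0.0391  0.2012] [180.   0.   1.] [-0.6  0.3 -4.1] 4.7
```

View pics/w2.png

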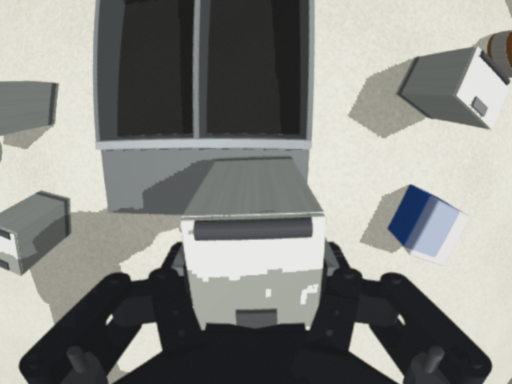

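View pics/s2.png

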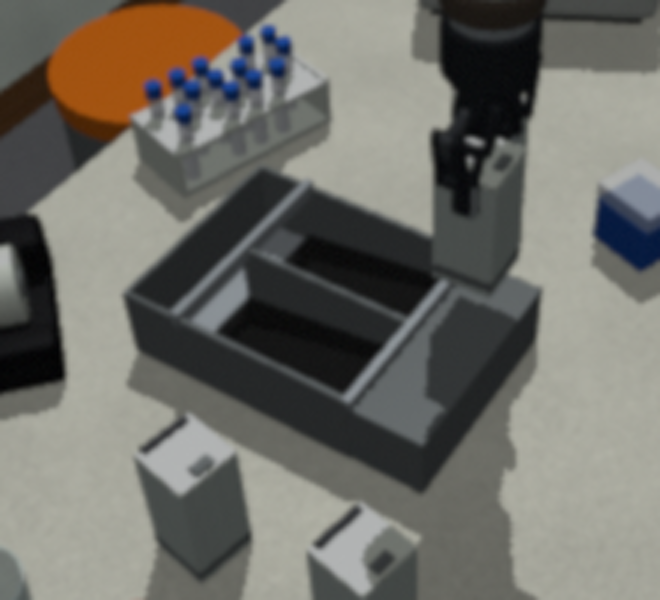

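{"fn": "apply_moves", "kwargs": {"targets": [-0.23, 0, -0.8, 0, 0, 0, 0, -0.23, 0, -1.3, 0, 0, 0, 0, -0.23, 0, -1.5, 0, 0, 0, 0, -0.23, 0, -1.5, 0, 0, 0, 0]}}

```text
time: 5.15
ee_pos: [0.4515, -0.0391, 0.1557]
tcp_rot: [-180.0, 0.1, 1.0]
wrist_force: [0.0, 0.7, -4.5]
opening: 0.056
```

{"fn": "apply_moves", "kwargs": {"targets": [0, 0, -0.08, 0, 0, 0, 0, 0, 0, -0.12, 0, 0, 0, 0, 0, 0, -0.16, 0, 0, 0, 0, 0, 0, -0.16, 0, 0, 0, 0]}}

```text
time: 5.55
ee_pos: [0.4524, -0.0387, 0.1539]
tcp_rot: [179.9, -0.2, 1.0]
wrist_force: [-4.0, -0.5, 9.9]
opening: 0.0559
```

{"fn": "apply_moves", "kwargs": {"targets": [0, 0, 0.08, 0, 0, 0, 0, 0, 0, 0.08, 0, 0, 0, 1, 0, 0, 0.08, 0, 0, 0, 1, 0, 0, 0.08, 0, 0, 0, 1, 0, 0, 0.08, 0, 0, 0, 1]}}

```text
time: 6.05
ee_pos: [0.4519, -0.0384, 0.1539]
tcp_rot: [-180.0, -0.0, 1.0]
wrist_force: [-0.1, -0.3, 0.2]
opening: 0.0852
```

```bash
python3 wv.py w3
python3 - <<'E'
from h import *
c=snap('side','s3.png'); i=cv2.imread('pics/s3.png')[100:300,120:340]; cv2.imwrite('pics/s3.png',cv2.resize(i,None,fx=3,fy=3,interpolation=2)[:600])
E
```

```text
[ 0.4519 -0.0384  0.1539] [-180.   -0.    1.] [ 0.1  1.  -0.2] 6.1
```

View pics/w3.png

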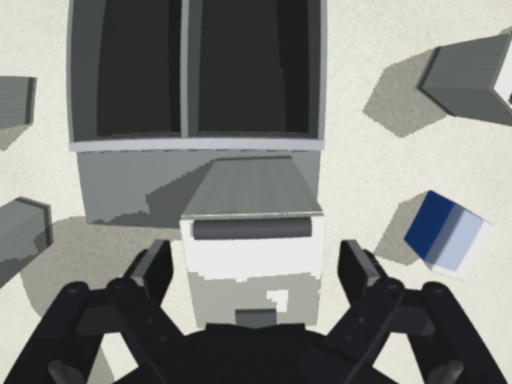

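View pics/s3.png

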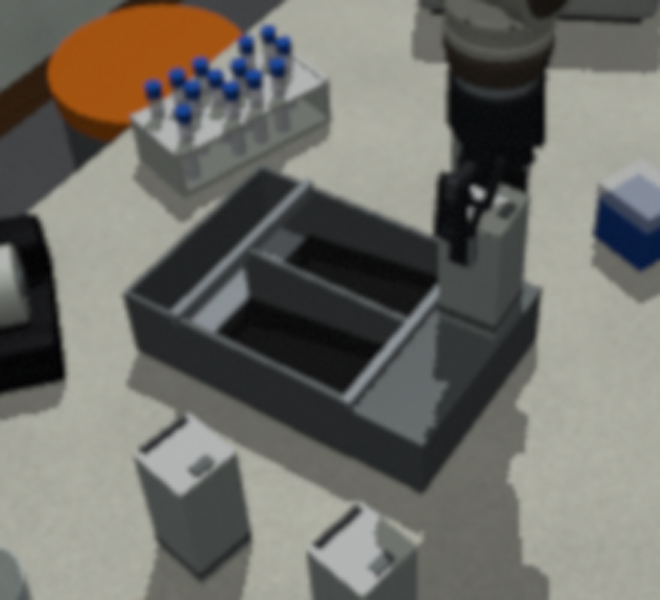

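{"fn": "apply_moves", "kwargs": {"targets": [-0.5, 0, 0.05, 0, 0, 0, 1, -1.2, 0, 0.2, 0, 0, 0, 1, -1.7, 0, 0.5, 0, 0, 0, 1, -1.7, 0, 0.7, 0, 0, 0, 0.35, -1.7, 0, 0.7, 0, 0, 0, 0.35]}}

```text
time: 6.65
ee_pos: [0.4016, -0.0384, 0.1758]
tcp_rot: [180.0, -0.1, 1.0]
wrist_force: [0.4, 0.1, 0.5]
opening: 0.0593
```

{"fn": "apply_moves", "kwargs": {"targets": [0.2, 0, 0, 0, 0, 0, 0.35, 0.4, 0, 0, 0, 0, 0, 0.35, 0.6, 0, 0, 0, 0, 0, 0.35, 0.8, 0, 0, 0, 0, 0, 0.35, 1.0, 0, 0, 0, 0, 0, 0.35]}}

```text
time: 7.15
ee_pos: [0.4314, -0.0383, 0.1746]
tcp_rot: [-180.0, 0.0, 1.0]
wrist_force: [-1.3, -0.7, 0.1]
opening: 0.0299
```

```bash
python3 wv.py w4
python3 - <<'E'
from h import *
c=snap('side','s4.png'); i=cv2.imread('pics/s4.png')[100:300,120:340]; cv2.imwrite('pics/s4.png',cv2.resize(i,None,fx=3,fy=3,interpolation=2)[:600])
E
```

```text
[ 0.4321 -0.0384  0.1745] [-180.    0.    1.] [-1.6  0.6 -1.1] 7.2
```

View pics/s4.png

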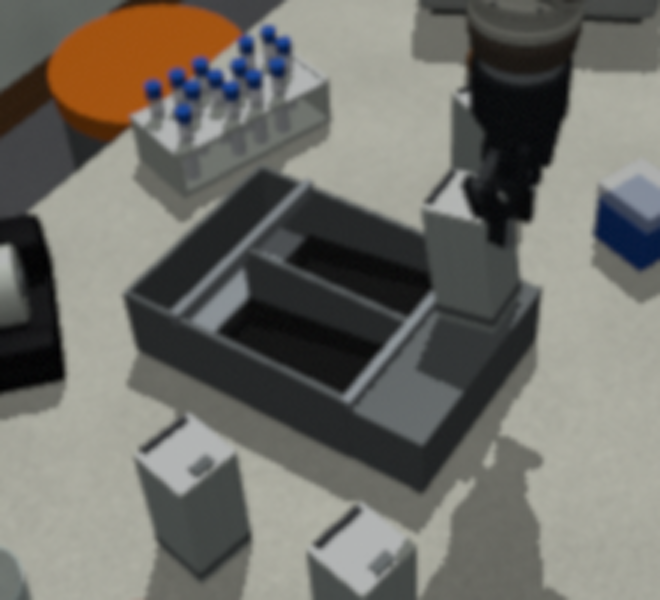

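{"fn": "apply_moves", "kwargs": {"targets": [0.3, 0, 0, 0, 0, 0, 0.35, 0.6, 0, 0, 0, 0, 0, 0.35, 0.9, 0, 0, 0, 0, 0, 0.35, 1.2, 0, 0, 0, 0, 0, 0.35, 1.5, 0, 0, 0, 0, 0, 0.35]}}

```text
time: 7.75
ee_pos: [0.4767, -0.0384, 0.1748]
tcp_rot: [-180.0, -0.0, 1.0]
wrist_force: [0.3, 0.2, -0.1]
opening: 0.0296
```

{"fn": "apply_moves", "kwargs": {"targets": [0.3, 0, 0, 0, 0, 0, 0.35, 0.6, 0, 0, 0, 0, 0, 0.35, 0.9, 0, 0, 0, 0, 0, 0.35, 1.1, 0, 0, 0, 0, 0, 0.35]}}

```text
time: 8.15
ee_pos: [0.5097, -0.0384, 0.1747]
tcp_rot: [-180.0, 0.0, 1.0]
wrist_force: [-0.6, 0.2, -0.6]
opening: 0.0296
```

```bash
python3 wv.py w5
python3 - <<'E'
from h import *
c=snap('side','s5.png'); i=cv2.imread('pics/s5.png')[100:300,120:340]; cv2.imwrite('pics/s5.png',cv2.resize(i,None,fx=3,fy=3,interpolation=2)[:600])
E
```

```text
[ 0.5101 -0.0384  0.1746] [-180.   -0.    1.] [-0.2  0.6 -1. ] 8.2
```

View pics/s5.png

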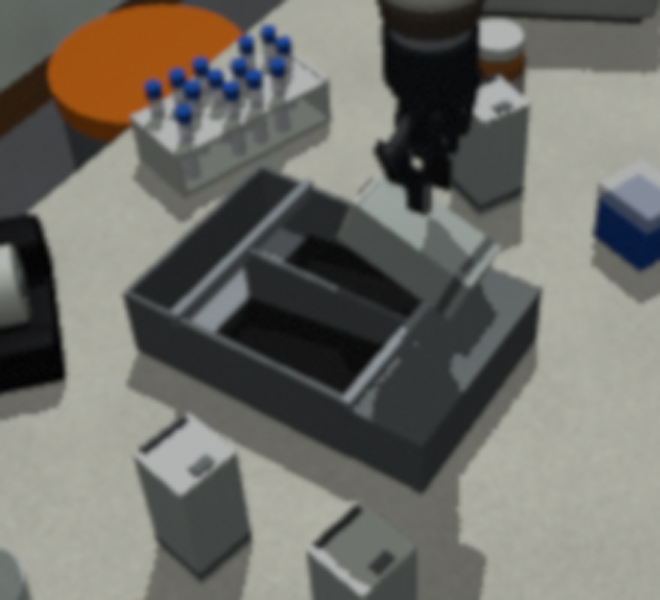

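{"fn": "apply_moves", "kwargs": {"targets": [0, 0, 0.7, 0, 0, 0, 0.5, 0, 0, 2, 0, 0, 0, 0.8, 0, -1.2, 2, 0, 0, -0.9, 1, 0.3, -2.5, 2, 0, 0, -1.9, 1, 0.6, -3.8, 2, 0, 0, -2.9, 1]}}

```text
time: 8.75
ee_pos: [0.5265, -0.1547, 0.2357]
tcp_rot: [-179.9, -0.1, -16.4]
wrist_force: [1.0, -0.0, -0.0]
opening: 0.0853
```

{"fn": "apply_moves", "kwargs": {"targets": [0.5, -1.3, 0, 0, 0, -0.8, 1, 1.1, -2.9, 0, 0, 0, -1.7, 1, 1.1, -2.9, 0, 0, 0, -1.7, 1, 1.1, -2.9, 0, 0, 0, -1.7, 1]}}

```text
time: 9.15
ee_pos: [0.5527, -0.2556, 0.2339]
tcp_rot: [-179.3, 0.1, -25.1]
wrist_force: [0.7, 0.8, -0.2]
opening: 0.0857
```

```bash
cat > wo.py <<'E'
from h import *
import sys
n=sys.argv[1]; x,y,a=[float(v) for v in sys.argv[2:5]]; a=np.radians(a)
c=snap('wrist',n+'.png'); K=np.array(c['intrinsics']);R=Rm(c)
def pf(p):
    q=R.T@(np.array(p)-c['origin']); v=np.array([q[0],-q[1],-q[2]]); r=np.hypot(v[0],v[1]); t=np.arctan2(r,v[2]); return K[0,0]*t*v[0]/r+K[0,2],K[1,1]*t*v[1]/r+K[1,2]
i=cv2.imread(f'pics/{n}.png')
pts=[pf([x+np.cos(a)*l-np.sin(a)*m,y+np.sin(a)*l+np.cos(a)*m,.125]) for l,m in [(.028,.028),(.028,-.028),(-.028,-.028),(-.028,.028)]]
cv2.polylines(i,[np.int32(np.round(pts))],True,(0,255,0),1)
cv2.imwrite(f'pics/{n}.png',i)
o=bot.get_obs(); print(np.round(o['ee_pos'],4),np.round(o['tcp_rot'],1),np.round(o['wrist_force'],1),o['time'])
E
cat > sv.py <<'E'
from h import *
import sys
n=sys.argv[1]; c=snap('side',n+'.png'); i=cv2.imread(f'pics/{n}.png')[100:300,120:340]; cv2.imwrite(f'pics/{n}.png',cv2.resize(i,None,fx=3,fy=3,interpolation=2)[:600])
E
python3 wo.py w6 .563 -.243 -27; python3 sv.py s6
```

```text
[ 0.5528 -0.2545  0.2346] [-1.793e+02  1.000e-01 -2.500e+01] [-0.5  0.4  0.1] 9.2
```

View pics/w6.png

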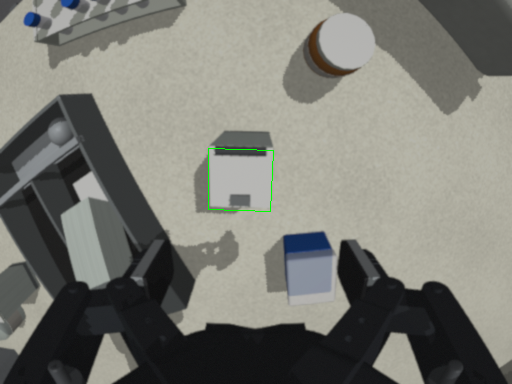

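View pics/s6.png

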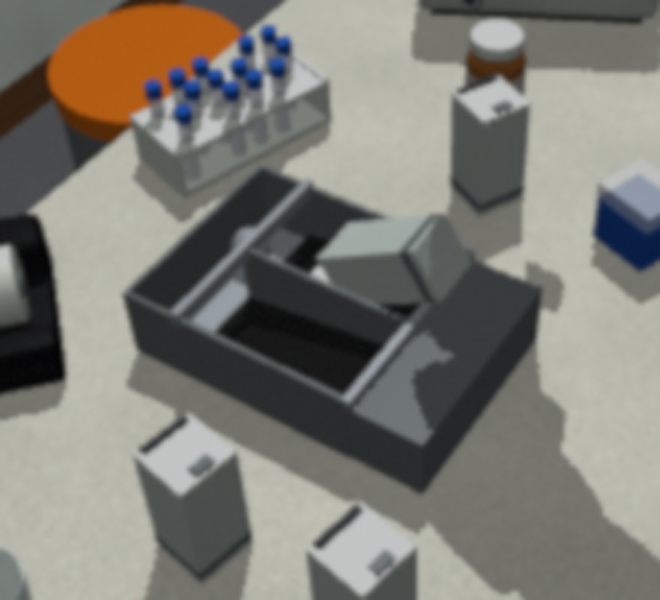

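{"fn": "apply_moves", "kwargs": {"targets": [0.33, 0.38, -1.5, 0, 0, -0.33, 1, 0.33, 0.38, -3, 0, 0, -0.33, 1, 0.33, 0.38, -4.5, 0, 0, -0.33, 1, 0.33, 0.38, -5.1, 0, 0, -0.33, 1, 0.33, 0.38, -5.1, 0, 0, -0.33, 0]}}

```text
time: 9.75
ee_pos: [0.5547, -0.2548, 0.0795]
tcp_rot: [-178.6, 0.3, -25.3]
wrist_force: [-0.1, 0.9, 1.2]
opening: 0.0731
```

{"fn": "apply_moves", "kwargs": {"targets": [0, 0, 0, 0, 0, 0, 0, 0, 0, 0, 0, 0, 0, 0, 0, 0, 0, 0, 0, 0, 0, 0, 0, 0, 0, 0, 0, 0]}}

```text
time: 10.15
ee_pos: [0.5571, -0.2573, 0.0837]
tcp_rot: [-178.6, -0.2, -25.4]
wrist_force: [0.4, 1.4, 5.6]
opening: 0.0573
```

{"fn": "apply_moves", "kwargs": {"targets": [0, 0, 0.5, 0, 0, 0, 0, 0, 0, 0.8, 0, 0, 0, 0, 0, 0, 0.8, 0, 0, 0, 0, 0, 0, 0.8, 0, 0, 0, 0, 0, 0, 0.8, 0, 0, 0, 0]}}

```text
time: 10.65
ee_pos: [0.556, -0.2571, 0.1054]
tcp_rot: [-178.6, 0.1, -25.4]
wrist_force: [0.2, 0.0, -2.1]
opening: 0.0573
```

{"fn": "apply_moves", "kwargs": {"targets": [0, 0, 0, 0, 0, 0, 0, 0, 0, 0, 0, 0, 0, 0]}}

```text
time: 10.85
ee_pos: [0.556, -0.2571, 0.1055]
tcp_rot: [-178.6, 0.1, -25.4]
wrist_force: [0.6, 0.4, -2.5]
opening: 0.0575
```

```bash
python3 - <<'E'
from h import *
o=bot.get_obs(); print(np.round(o['q'],1),np.round(o['wrist_force'],2))
E
python3 wv.py w7
```

```text
[-25.5  12.9   5.1  82.2   1.4 179.9] [ 0.62  0.37 -2.52]
[ 0.5561 -0.2571  0.1056] [-178.6    0.   -25.4] [ 0.9  0.1 -2.3] 10.9
```

View pics/w7.png

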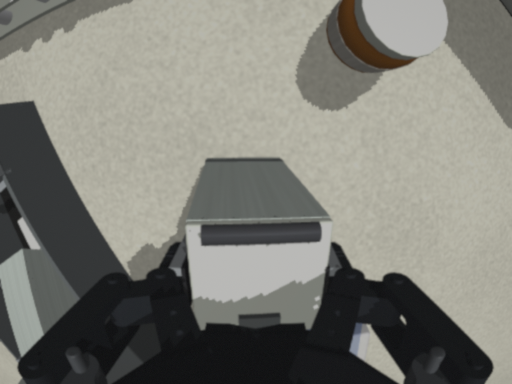

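{"fn": "apply_moves", "kwargs": {"targets": [0, 0, -0.4, 0, 0, 0, 0, 0, 0, -0.65, 0, 0, 0, 0, 0, 0, -0.76, 0, 0, 0, 0, 0, 0, -0.76, 0, 0, 0, 0, 0, 0, -0.76, 0, 0, 0, 0]}}

```text
time: 11.4
ee_pos: [0.5564, -0.2565, 0.0833]
tcp_rot: [-178.5, -0.0, -25.4]
wrist_force: [0.6, 4.2, 5.5]
opening: 0.0577
```

{"fn": "apply_moves", "kwargs": {"targets": [0, 0, 0, 0, 0, 0, 1, 0, 0, 0, 0, 0, 0, 1, 0, 0, 0, 0, 0, 0, 1, 0, 0, 0, 0, 0, 0, 1]}}

```text
time: 11.8
ee_pos: [0.5561, -0.2573, 0.0828]
tcp_rot: [-178.6, 0.0, -25.4]
wrist_force: [0.3, -0.2, 0.3]
opening: 0.0855
```

{"fn": "apply_moves", "kwargs": {"targets": [0, 0, 1.6, 0, 0, 0, 1, 0, 0, 3.2, 0, 0, 0, 1, 0, 0, 4.8, 0, 0, 1.3, 1, 0, 0.6, 5.2, 0, 0, 2.6, 1, 0, 1.5, 5.2, 0, 0, 3.9, 1]}}

```text
time: 12.3
ee_pos: [0.557, -0.2131, 0.2421]
tcp_rot: [-178.7, -0.2, -1.8]
wrist_force: [1.4, 0.9, -0.4]
opening: 0.0852
```

{"fn": "apply_moves", "kwargs": {"targets": [0, 0.8, 0, 0, 0, 1.35, 1, 0, 1.6, 0, 0, 0, 2.7, 1, 0, 2.4, 0, 0, 0, 4.05, 1, 0, 3.2, 0, 0, 0, 5.4, 1, 0, 4, 0, 0, 0, 6.75, 1]}}

```text
time: 12.8
ee_pos: [0.5561, -0.0913, 0.2391]
tcp_rot: [-178.6, 0.0, 38.8]
wrist_force: [-0.1, -0.4, 0.9]
opening: 0.0856
```

{"fn": "apply_moves", "kwargs": {"targets": [0, 0.8, 0, 0, 0, 1.35, 1, 0, 1.6, 0, 0, 0, 2.7, 1, 0, 2.4, 0, 0, 0, 4.05, 1, 0, 3.2, 0, 0, 0, 5.4, 1, 0, 4, 0, 0, 0, 6.75, 1]}}

```text
time: 13.3
ee_pos: [0.5562, 0.0287, 0.2391]
tcp_rot: [-178.6, 0.0, 79.3]
wrist_force: [0.1, -0.2, 0.2]
opening: 0.0855
```

{"fn": "apply_moves", "kwargs": {"targets": [0, 0.8, 0, 0, 0, 1.35, 1, 0, 1.6, 0, 0, 0, 2.7, 1, 0, 2.4, 0, 0, 0, 4.05, 1, 0, 3.2, 0, 0, 0, 5.4, 1, 0, 4, 0, 0, 0, 6.75, 1]}}

```text
time: 13.8
ee_pos: [0.5562, 0.1488, 0.239]
tcp_rot: [-178.6, 0.0, 119.8]
wrist_force: [0.5, 0.5, 0.4]
opening: 0.0856
```

{"fn": "apply_moves", "kwargs": {"targets": [-0.1, 0.7, 0, 0, 0, 1.4, 1, -0.2, 1.4, 0, 0, 0, 2.8, 1, -0.3, 2.1, 0, 0, 0, 4.2, 1, -0.4, 2.8, 0, 0, 0, 5.6, 1, -0.47, 3.5, 0, 0, 0, 7, 1]}}

```text
time: 14.3
ee_pos: [0.542, 0.2536, 0.2391]
tcp_rot: [-178.6, 0.0, 161.8]
wrist_force: [-1.1, 0.3, 0.3]
opening: 0.0856
```

{"fn": "apply_moves", "kwargs": {"targets": [0, 0, 0, 0, 0, 1.1, 1]}}

```text
time: 14.4
ee_pos: [0.5418, 0.255, 0.2386]
tcp_rot: [-178.6, -0.0, 168.6]
wrist_force: [-1.5, -1.9, -0.8]
opening: 0.0852
```

{"fn": "apply_moves", "kwargs": {"targets": [0, 0.07, 0, 0.23, -0.05, 0, 1, 0, 0.07, 0, 0.23, -0.05, 0, 1]}}

```text
time: 14.6
ee_pos: [0.5422, 0.2547, 0.2393]
tcp_rot: [179.9, 0.0, 167.9]
wrist_force: [-1.1, -0.2, -0.7]
opening: 0.0856
```

```bash
python3 wo.py w8 .542 .255 -11.5; python3 sv.py s8
```

```text
[0.5422 0.2544 0.2393] [179.9   0.  167.9] [ 0.3  0.2 -0.1] 14.65
```

View pics/w8.png

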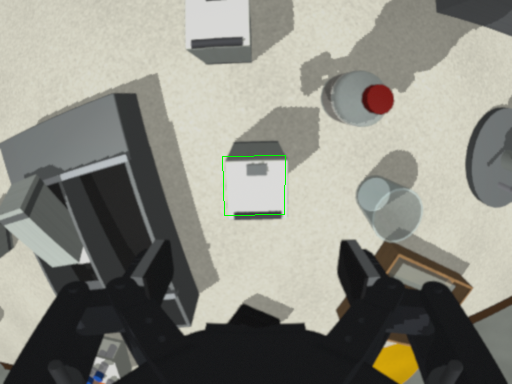

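View pics/s8.png

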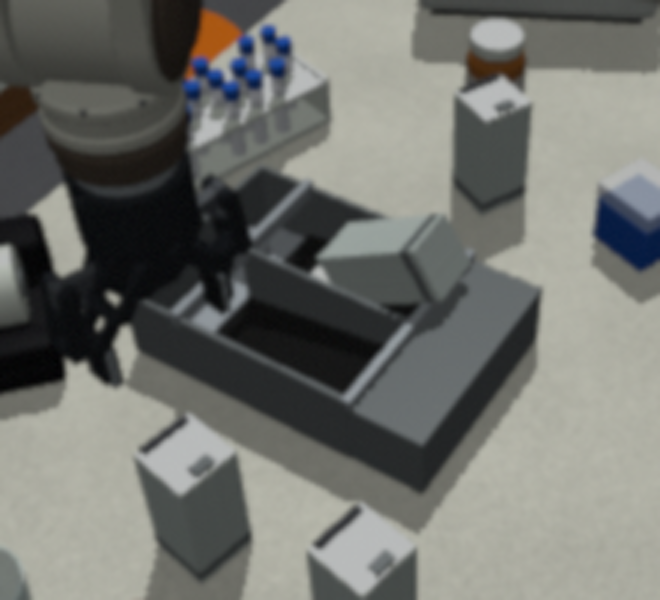

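{"fn": "apply_moves", "kwargs": {"targets": [0.1, 0, -1.6, 0, 0, 0, 1, 0.1, 0, -3.2, 0, 0, 0, 1, 0.1, 0, -4.8, 0, 0, 0, 1, 0.1, 0, -5.3, 0, 0, 0, 1, 0.1, 0, -5.3, 0, 0, 0, 0]}}

```text
time: 15.2
ee_pos: [0.5441, 0.2541, 0.0784]
tcp_rot: [-179.9, -0.2, 168.0]
wrist_force: [0.4, 0.1, 0.3]
opening: 0.0728
```

{"fn": "apply_moves", "kwargs": {"targets": [0, 0, 0, 0, 0, 0, 0, 0, 0, 0, 0, 0, 0, 0, 0, 0, 0, 0, 0, 0, 0, 0, 0, 0, 0, 0, 0, 0]}}

```text
time: 15.6
ee_pos: [0.5465, 0.2556, 0.083]
tcp_rot: [179.8, 0.2, 168.1]
wrist_force: [0.7, -0.2, 7.6]
opening: 0.0557
```

{"fn": "apply_moves", "kwargs": {"targets": [0, 0, 0.5, 0, 0, 0, 0, 0, 0, 0.8, 0, 0, 0, 0, 0, 0, 0.8, 0, 0, 0, 0, 0, 0, 0.8, 0, 0, 0, 0, 0, 0, 0.8, 0, 0, 0, 0]}}

```text
time: 16.1
ee_pos: [0.5449, 0.2549, 0.1036]
tcp_rot: [180.0, -0.0, 168.1]
wrist_force: [0.1, 0.0, -1.2]
opening: 0.0554
```

{"fn": "apply_moves", "kwargs": {"targets": [0, 0, 0, 0, 0, 0, 0, 0, 0, 0, 0, 0, 0, 0]}}

```text
time: 16.3
ee_pos: [0.5449, 0.2549, 0.1036]
tcp_rot: [180.0, -0.0, 168.1]
wrist_force: [0.4, 1.0, -1.5]
opening: 0.0555
```

{"fn": "apply_moves", "kwargs": {"targets": [0, 0, 0, 0, 0, 0, 0]}}

```text
time: 16.4
ee_pos: [0.545, 0.2549, 0.1038]
tcp_rot: [180.0, 0.0, 168.1]
wrist_force: [0.2, -0.0, -1.5]
opening: 0.0555
```

{"fn": "apply_moves", "kwargs": {"targets": [0, 0, -0.4, 0, 0, 0, 0, 0, 0, -0.65, 0, 0, 0, 0, 0, 0, -0.74, 0, 0, 0, 0, 0, 0, -0.74, 0, 0, 0, 0, 0, 0, -0.74, 0, 0, 0, 0]}}

```text
time: 16.9
ee_pos: [0.5449, 0.255, 0.0827]
tcp_rot: [179.9, 0.1, 168.1]
wrist_force: [-4.6, -1.2, 10.0]
opening: 0.0554
```

{"fn": "apply_moves", "kwargs": {"targets": [0, 0, 0, 0, 0, 0, 1, 0, 0, 0, 0, 0, 0, 1, 0, 0, 0, 0, 0, 0, 1, 0, 0, 0.3, 0, 0, 0, 1, 0, 0, 1.8, 0, 0, 0, 1]}}

```text
time: 17.4
ee_pos: [0.5429, 0.2539, 0.1317]
tcp_rot: [-179.7, -0.4, 168.1]
wrist_force: [1.3, -0.4, 0.5]
opening: 0.0852
```

{"fn": "apply_moves", "kwargs": {"targets": [0, 0, 1.6, 0, 0, 0, 1, 0, 0, 3.2, 0, 0, 0, 1, -1.5, 0, 3.5, 0, 0, 0, 1, -3.1, 0, 3.5, 0, 0, 0.1, 1, -4.7, 0, 3.5, 0, 0, 0.2, 1]}}

```text
time: 17.9
ee_pos: [0.4031, 0.2549, 0.2417]
tcp_rot: [179.9, 0.1, 169.3]
wrist_force: [0.2, 0.6, 0.9]
opening: 0.0851
```

{"fn": "apply_moves", "kwargs": {"targets": [-0.65, 0, 0, 0, 0, 0, 1, -0.65, 0, 0, 0, 0, 0, 1]}}

```text
time: 18.1
ee_pos: [0.3827, 0.2551, 0.2425]
tcp_rot: [179.9, 0.1, 169.4]
wrist_force: [0.9, -0.1, 0.4]
opening: 0.0852
```

```bash
python3 wo.py w9 .384 .254 -10.5; python3 sv.py s9
```

```text
[0.384  0.2552 0.2421] [1.799e+02 1.000e-01 1.694e+02] [ 1.1  0.4 -0.4] 18.15
```

View pics/w9.png

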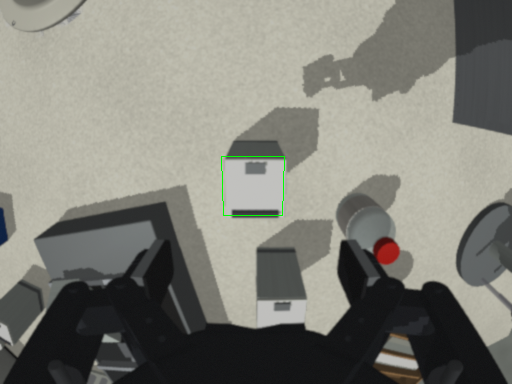

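View pics/s9.png

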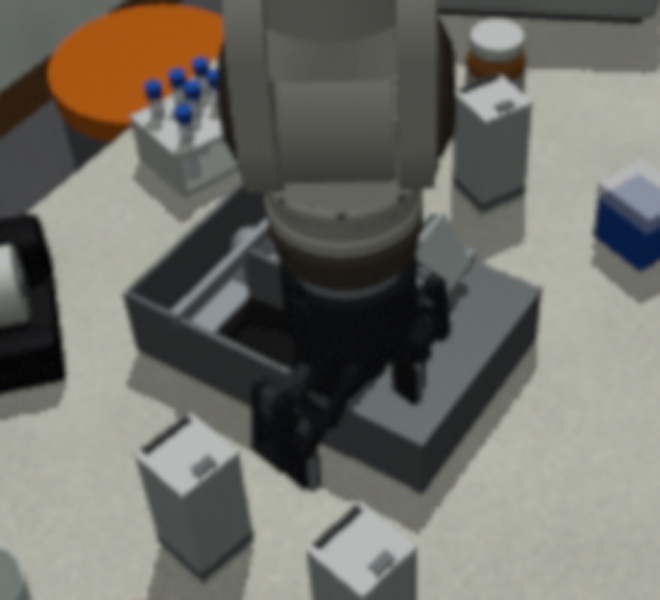

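{"fn": "apply_moves", "kwargs": {"targets": [0.07, 0, -1.6, 0, 0, 0, 1, 0.07, 0, -3.2, 0, 0, 0, 1, 0.07, 0, -4.8, 0, 0, 0, 1, 0.07, 0, -5.4, 0, 0, 0, 1, 0.07, 0, -5.4, 0, 0, 0, 0]}}

```text
time: 18.7
ee_pos: [0.386, 0.2538, 0.0757]
tcp_rot: [-179.8, -0.2, 169.3]
wrist_force: [0.0, 0.3, 1.3]
opening: 0.0736
```

{"fn": "apply_moves", "kwargs": {"targets": [0, 0, 0, 0, 0, 0, 0, 0, 0, 0, 0, 0, 0, 0, 0, 0, 0, 0, 0, 0, 0, 0, 0, 0, 0, 0, 0, 0]}}

```text
time: 19.1
ee_pos: [0.3875, 0.2553, 0.08]
tcp_rot: [179.9, 0.1, 169.3]
wrist_force: [1.4, -0.3, 1.6]
opening: 0.0556
```

{"fn": "apply_moves", "kwargs": {"targets": [0, 0, 0.5, 0, 0, 0, 0, 0, 0, 0.8, 0, 0, 0, 0, 0, 0, 0.8, 0, 0, 0, 0, 0, 0, 0.8, 0, 0, 0, 0, 0, 0, 0.8, 0, 0, 0, 0]}}

```text
time: 19.6
ee_pos: [0.3865, 0.2549, 0.1025]
tcp_rot: [180.0, 0.0, 169.3]
wrist_force: [-0.1, 0.4, -5.3]
opening: 0.0555
```

{"fn": "apply_moves", "kwargs": {"targets": [0, 0, 0, 0, 0, 0, 0, 0, 0, 0, 0, 0, 0, 0]}}

```text
time: 19.8
ee_pos: [0.3865, 0.2548, 0.1025]
tcp_rot: [180.0, -0.0, 169.3]
wrist_force: [0.0, 0.3, -4.5]
opening: 0.0558
```

{"fn": "apply_moves", "kwargs": {"targets": [0, 0, 1.6, 0, 0, 0, 0, 0, 0, 3.1, 0, 0, 0, 0, 0.5, -1.4, 3.4, 0, 0, 0.5, 0, 1, -2.9, 3.4, 0, 0, 1, 0, 1.5, -4.4, 3.4, 0, 0, 1.5, 0]}}

```text
time: 20.3
ee_pos: [0.4321, 0.1219, 0.2054]
tcp_rot: [180.0, 0.1, 178.5]
wrist_force: [0.7, 0.4, -4.6]
opening: 0.0558
```

{"fn": "apply_moves", "kwargs": {"targets": [0.4, -1.2, 0, 0, 0, 0.3, 0, 0.7, -1.9, 0, 0, 0, 0.45, 0, 0.7, -1.9, -0.8, 0, 0, 0.45, 0, 0.7, -1.9, -1.4, 0, 0, 0.45, 0, 0.7, -1.9, -1.4, 0, 0, 0.45, 0]}}

```text
time: 20.8
ee_pos: [0.4515, 0.0655, 0.1604]
tcp_rot: [180.0, -0.2, -179.0]
wrist_force: [0.2, -0.2, -4.2]
opening: 0.0558
```

```bash
python3 wv.py w10; python3 sv.py s10
```

```text
[0.452  0.0658 0.1621] [ 1.80e+02 -1.00e-01 -1.79e+02] [-0.7 -0.8 -4.1] 20.85
```

View pics/w10.png

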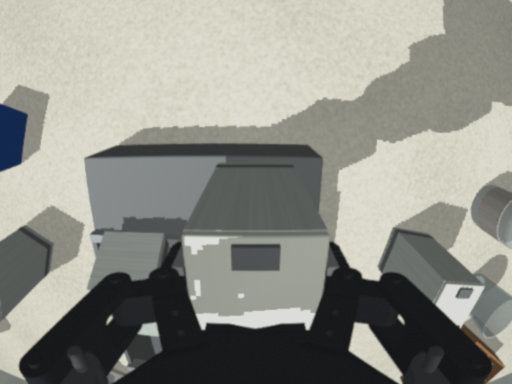

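View pics/s10.png

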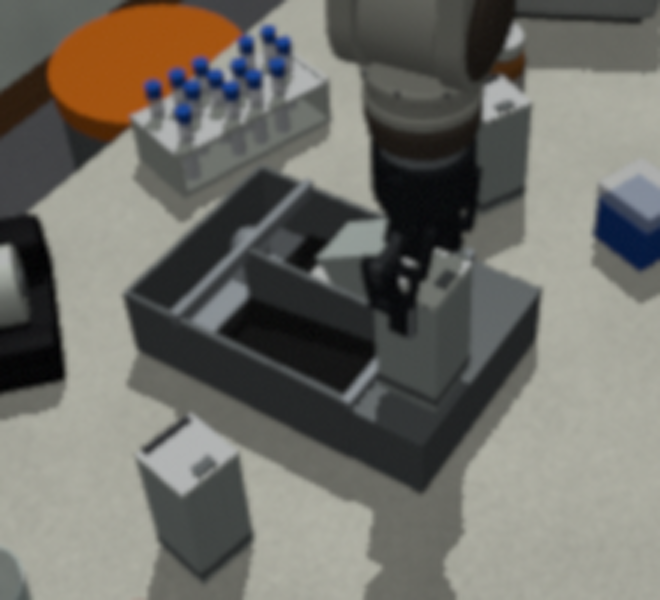

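{"fn": "apply_moves", "kwargs": {"targets": [0, 0, -0.2, 0, 0, 0, 0, 0, 0, -0.35, 0, 0, 0, 0, 0, 0, -0.42, 0, 0, 0, 0, 0, 0, -0.47, 0, 0, 0, 0, 0, 0, -0.47, 0, 0, 0, 0]}}

```text
time: 21.4
ee_pos: [0.4528, 0.0661, 0.1501]
tcp_rot: [180.0, 0.1, -179.0]
wrist_force: [-4.6, -1.5, 5.8]
opening: 0.0557
```

{"fn": "apply_moves", "kwargs": {"targets": [0, 0, 0.06, 0, 0, 0, 0, 0, 0, 0.06, 0, 0, 0, 1, 0, 0, 0.06, 0, 0, 0, 1, 0, 0, 0.06, 0, 0, 0, 1, 0, 0, 0.06, 0, 0, 0, 1]}}

```text
time: 21.9
ee_pos: [0.4528, 0.066, 0.1506]
tcp_rot: [180.0, 0.0, -179.0]
wrist_force: [-0.1, 0.4, -0.1]
opening: 0.0854
```

{"fn": "apply_moves", "kwargs": {"targets": [-0.5, 0, 0.05, 0, 0, 0, 1, -1.2, 0, 0.2, 0, 0, 0, 1, -1.7, 0, 0.6, 0, 0, 0, 1, -1.7, 0, 0.83, 0, 0, 0, 0.35, -1.7, 0, 0.83, 0, 0, 0, 0.35]}}

```text
time: 22.4
ee_pos: [0.4026, 0.0661, 0.1766]
tcp_rot: [179.9, 0.2, -179.0]
wrist_force: [-0.3, -0.7, -0.7]
opening: 0.0589
```

{"fn": "apply_moves", "kwargs": {"targets": [0.2, 0, 0, 0, 0, 0, 0.35, 0.4, 0, 0, 0, 0, 0, 0.35, 0.6, 0, 0, 0, 0, 0, 0.35, 0.8, 0, 0, 0, 0, 0, 0.35, 1.0, 0, 0, 0, 0, 0, 0.35]}}

```text
time: 22.9
ee_pos: [0.4323, 0.0659, 0.1752]
tcp_rot: [180.0, -0.0, -179.0]
wrist_force: [-0.9, 0.4, 0.8]
opening: 0.0299
```

```bash
python3 sv.py s11
```

```text
(no output)
```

View pics/s11.png

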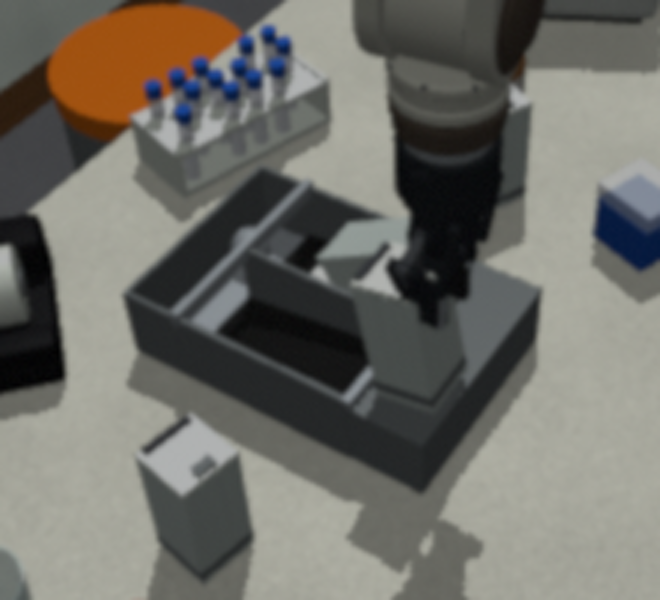

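Tipping has begun and the can is aligned with the left half; I'll keep pushing.

{"fn": "apply_moves", "kwargs": {"targets": [0.3, 0, 0, 0, 0, 0, 0.35, 0.6, 0, 0, 0, 0, 0, 0.35, 0.9, 0, 0, 0, 0, 0, 0.35, 1.2, 0, 0, 0, 0, 0, 0.35, 1.5, 0, 0, 0, 0, 0, 0.35]}}

```text
time: 23.45
ee_pos: [0.4776, 0.066, 0.1754]
tcp_rot: [180.0, 0.0, -179.0]
wrist_force: [-0.3, 0.4, -0.1]
opening: 0.03
```

{"fn": "apply_moves", "kwargs": {"targets": [0.3, 0, 0, 0, 0, 0, 0.35, 0.6, 0, 0, 0, 0, 0, 0.35, 0.9, 0, 0, 0, 0, 0, 0.35, 1.1, 0, 0, 0, 0, 0, 0.35]}}

```text
time: 23.85
ee_pos: [0.5105, 0.066, 0.1753]
tcp_rot: [180.0, 0.0, -179.0]
wrist_force: [0.3, 0.6, -0.1]
opening: 0.0299
```

{"fn": "apply_moves", "kwargs": {"targets": [0, 0, 0.7, 0, 0, 0, 0.35, -0.5, 0, 2, 0, 0, 0, 0.35, -2, 0, 2.5, 0, 0, 0, 0.35, -3.5, 0, 2.5, 0, 0, 0, 0.35, -5, 0, 2.5, 0, 0, 0, 0.35]}}

```text
time: 24.35
ee_pos: [0.3586, 0.0659, 0.2509]
tcp_rot: [180.0, 0.1, -179.0]
wrist_force: [-0.9, 0.3, 1.1]
opening: 0.0298
```

```bash
python3 sv.py s12;  python3 - <<'E'
from h import *
c=snap('top','t12.png'); i=cv2.imread('pics/t12.png')[110:270,100:410]; cv2.imwrite('pics/t12.png',cv2.resize(i,None,fx=2.58,fy=2.58,interpolation=2)[:,:800])
E
```

```text
(no output)
```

View pics/s12.png

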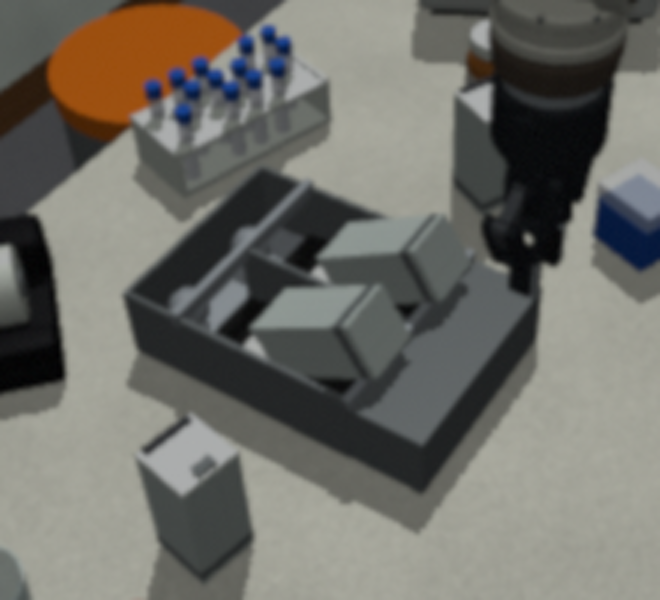

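View pics/t12.png

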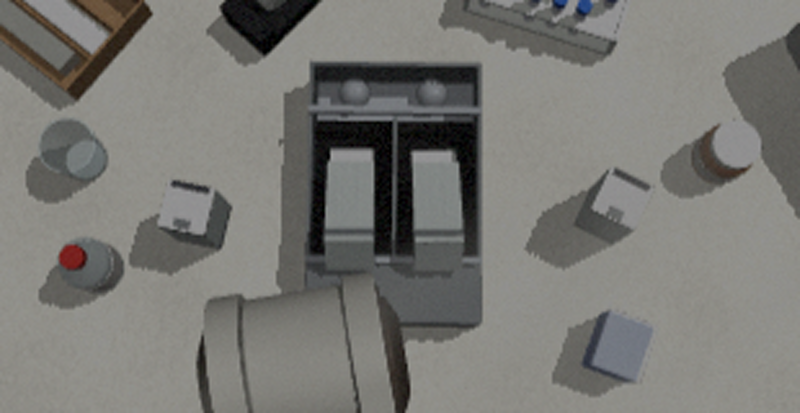

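{"fn": "apply_moves", "kwargs": {"targets": [0, 0, 0, 0, 0, 0, 0.35, 0, 0, 0, 0, 0, 0, 0.35, 0, 0, 0, 0, 0, 0, 0.35, 0, 0, 0, 0, 0, 0, 0.35, 0, 0, 0, 0, 0, 0, 0.35]}}

```text
time: 24.95
ee_pos: [0.3601, 0.0659, 0.2501]
tcp_rot: [180.0, -0.0, -179.0]
wrist_force: [0.8, 0.6, 0.7]
opening: 0.0299
```

{"fn": "apply_moves", "kwargs": {"targets": [0, 0, 0, 0, 0, 0, 0.35, 0, 0, 0, 0, 0, 0, 0.35, 0, 0, 0, 0, 0, 0, 0.35, 0, 0, 0, 0, 0, 0, 0.35, 0, 0, 0, 0, 0, 0, 0.35]}}

```text
time: 25.45
ee_pos: [0.3597, 0.066, 0.2505]
tcp_rot: [180.0, 0.0, -179.0]
wrist_force: [0.6, 0.4, 0.2]
opening: 0.0299
```

Run:
```python
from h import *
c0=camera('side')['img'].astype(int); t0=camera('top')['img']
for k in range(6): c1=camera('side')['img'].astype(int)
d=np.abs(c1-c0).max(2); print('changed px in station area',(d[140:270,150:305]>25).sum())
i=cv2.cvtColor(t0,cv2.COLOR_RGB2BGR)[110:270,100:410]; cv2.imwrite('pics/t13.png',cv2.resize(i,None,fx=2.58,fy=2.58,interpolation=2)[:,:800])
```

```text
changed px in station area 0
```

View pics/t13.png

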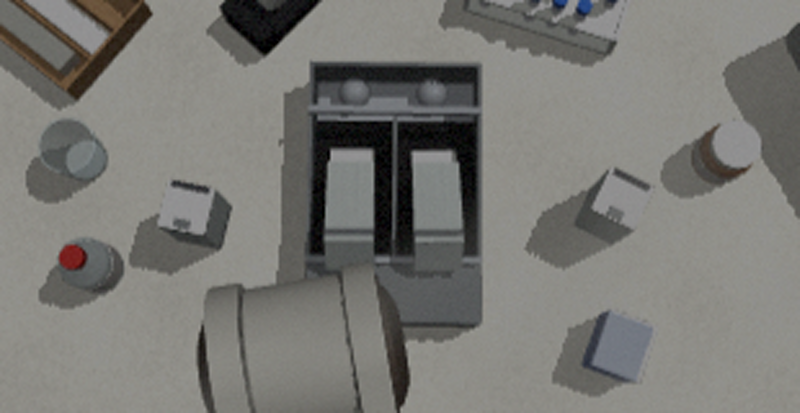

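```bash
python3 -c "
from workcell import bot
print(bot.job_done())"
```

```text
the job is handed in; nothing more can be done
None
```

I lifted all four canisters to weigh them. The two loaded ones, each reading about 4.5 N, were the far-right one and the near-left one. I tipped both over the lip, hinge towards the tray. The other two read about 1.5 N and 2.5 N, so I treated them as empty and set them back in their places.

**Last checks:**
- The top picture shows both balls in the gutter and both tipped canisters lying still in their tray halves; the side view did not change over 0.3 s.
- The empty canisters stand upright at their starting spots, and the bottle, tip box, beaker and jar have not visibly moved.
- The gripper is clear of everything. I handed the job in at about 26 s.
- I did not measure the gutter force or the exact lying angle. From the geometry, the tipped canisters lie well past horizontal.

**One thing went off plan:** while weighing the empty canister on the right, joint 6 reached the end of its range. The tool was tilted by 1.4° and sat about 1 cm off its aim there. That canister was still set down upright in its place.

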